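# Seat a half-loaded cell in its spring cradle

### The job

One of the two test cradles has a battery cell only half loaded: one end is down at the spring, the other is propped on top of the low end wall. Push the cell against the spring until the propped end clears the wall, and drop that end in, so that the cell lies level, fully down in the cradle and held between spring and wall; then let go of it. Do not disturb the cell in the other cradle or the three glass vials standing on the plate.

Things in the scene. Friction and masses are not known exactly. Their poses are not given: they have to be found in the camera images.
- cell_a_mid (a point): Half-loaded cell, the one to seat: grey cylinder, diameter 32, length 70 mm, 0.11-0.18 kg; this point is its centre. x axis along it, from the propped end (-35 mm) to the spring end (+35), at the start about 14 degrees down; lower edge of the propped end then 8-18 mm beyond the wall's inner face, 16-20 mm above the trough floor. A pusher's friction drags the end up or down with it.
- cradle_a: Black cradle with the half-loaded cell, screwed down. x along the bay from end wall to spring, y across, z up; origin on its underside (on the plate, 10 mm above the bench), below the seated cell's centre. Base x -46 to 82, y +-25 mm; trough floor z = 10 mm. Side walls: inner faces y = +-17.25, top z = 26 mm; at x = -26 to -8 they are taller cheeks, top z = 42 mm.
- cradle_a_wall (a point): Middle of the upper inner edge of the low end wall of cradle_a: cradle x = -35, y = 0, z = 24 mm, so the wall is 14 mm high above the trough floor. The wall is 5 mm thick (x = -40 to -35); nothing stands above or behind it. Axes as the cradle's.
- cradle_a_seat (a point): Where the centre of the cell is once seated: cradle x = 0, y = 0, z = 26 mm, the cell level on the trough floor, its x axis along the cradle's, its top at z = 42 mm. The end may stick half-way once it is past the wall; a light press (5 N) on its top sends it home. Axes as the cradle's.
- spring_a (a joint): Travel of the steel plate on the coil spring of cradle_a, m: 0 free (face at cradle x = 29 mm), 0.006 with a seated cell, about 0.011 when the propped end just clears the wall, 0.020 at its stop; 0.4 N per mm. Plate 30 mm wide, z = 11 to 45 mm. The spring block behind it is at x = 54 to 80 mm, top z = 48 mm.
- cradle_b: The other cradle, of the same shape and frame as cradle_a, also screwed down; its cell is already seated.
- cell_b_mid (a point): Centre of the cell already seated in cradle_b, same size and axes as the other cell. Leave it alone.
- vial_1_mid (a point): A small capped glass vial standing on the plate, diameter 22 mm, 43 mm high; this point is on its axis 20 mm above its foot. Leave it alone.
- vial_2_mid (a point): A small capped glass vial standing on the plate, diameter 22 mm, 43 mm high; this point is on its axis 20 mm above its foot. Leave it alone.
- vial_3_mid (a point): A small capped glass vial standing on the plate, diameter 22 mm, 43 mm high; this point is on its axis 20 mm above its foot. Leave it alone.

How it is judged (in metres and radians):
At the end, for the whole second after the job is handed in: The centre of the half-loaded cell is within 3 mm of the seated place along and across the cradle and no more than 2.5 mm above it, its axis within 4 degrees of the cradle's, the spring of its cradle held compressed by it (3 to 9 mm) (x of cell_a_mid in the frame of cradle_a between -0.003 and 0.003 m and y of cell_a_mid in the frame of cradle_a between -0.003 and 0.003 m and z of cell_a_mid in the frame of cradle_a between 0.023 and 0.0285 m and angle between the x axis of cell_a_mid and the x axis of cradle_a, either way round below 0.07 rad and value of joint spring_a between 0.003 and 0.009 m and velocity of joint spring_a below 0.01 m/s); the robot touches nothing.
It fails at once if the seated cell in the other cradle is displaced by more than 6 mm (distance of cell_b_mid from where it was at the start of the episode above 0.006 m).
It fails at once if a vial on the plate is displaced by more than 20 mm or knocked over (distance of any of vial_1_mid, vial_2_mid, vial_3_mid from where it was at the start of the episode above 0.02 m or angle between any of vial_1_mid, vial_2_mid, vial_3_mid's own z axis and vertical above 0.6 rad).
It also fails if it takes over 42 s, if anything falls off the work surface, if the arm or the gripper's body presses on something with over 40 N, if the wrist force passes 120 N, or if a joint passes its speed limit or range.

### The arm

A 6-joint arm with a two-finger parallel gripper is mounted at the origin on the work surface. World frame = base frame: x ahead of the robot, y to its left, z up, the work surface at z = 0. Lengths are in mm, angles in rad, forces in N, time in s.
With the tool pointing down it reaches from about 325 to 850 mm from the base axis. Payload 15.5 kg.
Tool frame: the origin (TCP) lies between the finger pads; the fingertips stand 17 mm ahead of it and the grasp point (between the pads) lies 2 mm behind it; z points along the fingers, y is the line along which they close (so a half turn about z gives the same grasp; the last joint's range is limited). The gripper opens to 91 mm and grips with 3 to 60 N. Pads are 32 mm wide; open, the fingers measure 118 mm over their backs; the gripper's body (76 mm by 178 mm) begins 60 mm behind the grasp point.
Start: joints at [-1.252, 0.494, 1.345, -0, 1.302, -0.096], TCP at [251.308, -572.25, 230.915] pointing down, gripper open.
Joint ranges: [-2.91, 2.91], [-0.82, 2.16], [0.22, 2.67], [-1.22, 4.37], [0.12, 2.79], [-3.08, 3.08]. Speed limits (rad/s): [1.89, 1.89, 2.57, 3.01, 3.01, 3.01].

### API

Orientations are given as a unit quaternion [x, y, z, w].
In Python, from workcell import ctrl gives the robot as it stands.
- The arm moves only by the tool move_arm, never from a script. Its argument "rows" is a list of rows, each an object with "slide": the shift along the tool's x, y, z normalised to -1 to 1, where 1 is 0.3 m, a list of three; "angular": the turn, a rotation vector about the tool's x, y, z normalised to -1 to 1, where 1 is 2 rad, a list of three. A call has 1 to 20 rows; each row shifts and turns the commanded pose from where the row before left it, along the tool's axes as they then stand; what a row does not reach is not made up. A row lasts 1/8 s, in which the tool goes at most 62.5 mm and 10.7 degrees, less where a joint would pass 70% of its speed; a pose out of reach is approached as far as the arm can. A call with a number of a shift or a turn outside -1 to 1 is refused whole. A call with a gripper value outside its range is refused whole. "fingers" is the gripper command: -1 is shut, 1 is fully open, values between are in proportion, set as the call begins (left out, the last holds). The fingers move at their own pace and stop on an object; "newtons" is the grip in N (left out, the last holds). Time passes only in rows, so rows that do not move let the fingers close. It gives the time, the measured TCP pose, the force, the opening and the grip force at its end, in the units of the state.
- ctrl.get_state(): the state, without advancing time (a new reading comes with each control period).
- ctrl.get_image(name): name is "scene" or "top"; returns the picture (400x640x3 uint8, red, green, blue); there is no depth.
- ctrl.camera_model(name): a dict with "fov_y" (degrees; the focal length in pixels is half the picture's height over the tangent of half this angle, whatever the lens; pixels are square), "cx", "cy" (the principal point, pixels), "rvec" (rotation vector, rad) and "tvec" (3), from world to camera coordinates, as OpenCV has them. Camera axes: x right, y down, z forward; pixel columns grow to the right and rows downward; lengths in mm; the calibration is good to about 2 mm. A picture is of the moment at which its call begins. camera_model takes no time and is no camera call.
- ctrl.hand_in(): hands the job in; it is judged then, once.
The state is a dict: "time_s": time; "qpos": joint angles; "joint_vel": joint speeds; "joint_efforts": joint torques, N m; "position": TCP position; "ee_rot": TCP orientation; "contact_force": force on the tool from outside, world axes, zero at the start; "moment": the same for the moment, N m; "finger_gap": opening from 0.0 (shut) to 1.0 (fully open); "gripper_force": force on a finger pad.
Only numpy, scipy, OpenCV 4.12 (cv2) and the standard library are available. Lean on these libraries where they do the work, as an engineer would, in place of code of your own. Each camera call takes 0.05 s, during which the arm holds its last target. There are 200 camera calls.

## Working session

There is one attempt and no reset: what is moved stays moved. The work goes in short steps, Python scripts to look and compute and a tool call to move; the robot and the scene stay as the last step left them, time stands still between calls to the robot, and variables do not carry over. Pictures are saved under pics/ and viewed, at most 10 in all, crops included, and the job is handed in when it is done.

Besides the shell and the picture viewer there is one more tool, called as name(argument=value, ...) on one line, values as JSON. move_arm: Moves the arm, as the interface text tells. Its arguments: {"type":"object","properties":{"rows":{"type":"array"},"fingers":{"type":"number"},"newtons":{"type":"number"}},"required":["rows"]}

```bash
mkdir -p pics; ls
python3 - <<'E'
from workcell import ctrl
import cv2
for n in("scene","top"):
    im=ctrl.get_image(n); cv2.imwrite(f"pics/{n}0.png",im[:,:,::-1]); print(n,ctrl.camera_model(n))
print(ctrl.get_state())
E
```

```text
pics
scene {'fov_y': 48.986507856136356, 'cx': 316.0395073716189, 'cy': 199.05219871453792, 'rvec': array([ 2.14141083,  1.1396749 , -0.45744596]), 'tvec': array([-344.83215141, -314.64539467, 1050.23137452])}
top {'fov_y': 55.35749692387205, 'cx': 314.68490981567066, 'cy': 203.8985196511246, 'rvec': array([ 2.09904926, -2.15880502,  0.19504076]), 'tvec': array([-2.68911631e-01,  5.90286245e+02,  6.15892279e+02])}
{'time_s': 0.1, 'qpos': array([-1.25248185e+00,  4.94128132e-01,  1.34603538e+00, -4.10490078e-05,
        1.30248971e+00, -9.54648249e-02]), 'joint_vel': array([-0.00372827, -0.0021883 ,  0.00051773,  0.00156165, -0.00015614,
        0.00014203]), 'joint_efforts': array([ 8.26801133e-04, -8.80242133e+01, -3.82542479e+01,  7.06832972e-02,
        4.82569321e-02, -8.33432352e-06]), 'position': array([ 251.21056717, -571.95994666,  230.40492078]), 'ee_rot': array([ 9.78673308e-01,  2.05422187e-01, -7.86292858e-05, -5.24796244e-04]), 'contact_force': array([-0.42672155, -0.10417019, -0.79925718]), 'moment': array([ 0.02466495, -0.00383116, -0.03120076]), 'gripper_force': 0.0, 'finger_gap': 0.9982901159652018}
```

View pics/scene0.png

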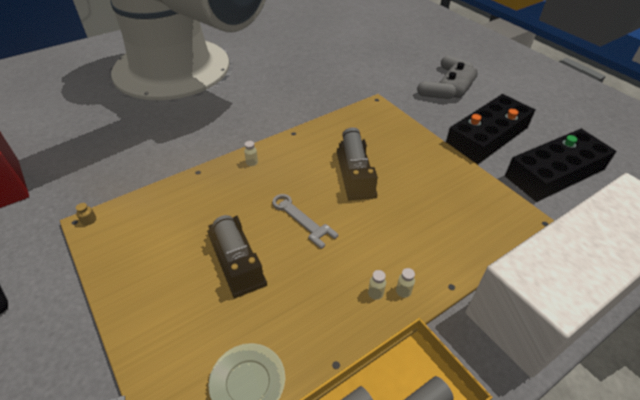

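View pics/top0.png

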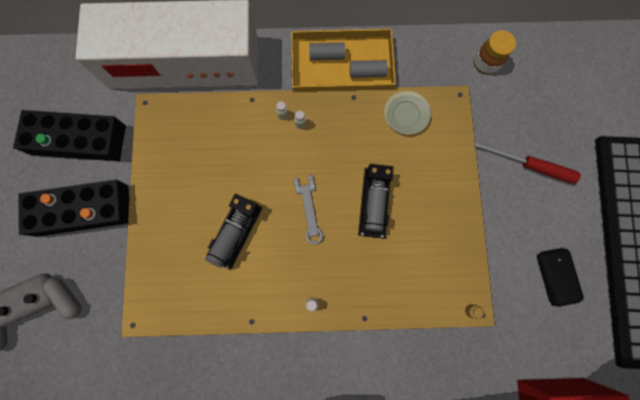

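Two cradles show in the top view, at about (233,232) and (376,201). The left one's cell seems to overhang its end nearest the robot. I'll zoom in on both.

```bash
cat > h.py <<'E'
import numpy as np, cv2
from workcell import ctrl
def cam(n):
    m=ctrl.camera_model(n); R=cv2.Rodrigues(m["rvec"])[0]; f=200/np.tan(np.radians(m["fov_y"]/2))
    return R,np.array(m["tvec"]),f,m["cx"],m["cy"]
def ray(n,uv):
    R,t,f,cx,cy=cam(n); d=R.T@np.array([(uv[0]-cx)/f,(uv[1]-cy)/f,1]); return -R.T@t,d
def plane(n,uv,z):
    c,d=ray(n,uv); return c+d*(z-c[2])/d[2]
def proj(n,P):
    R,t,f,cx,cy=cam(n); q=np.atleast_2d(P)@R.T+t; return np.c_[f*q[:,0]/q[:,2]+cx,f*q[:,1]/q[:,2]+cy]
E
python3 - <<'E'
from h import *
t=cv2.imread("pics/top0.png"); s=cv2.imread("pics/scene0.png")
def crop(im,x,y,w,h,k): return cv2.resize(im[y:y+h,x:x+w],None,fx=k,fy=k,interpolation=cv2.INTER_CUBIC)
a=crop(t,190,180,80,100,5);b=crop(t,340,150,80,100,5)
cv2.imwrite("pics/tc.png",cv2.convertScaleAbs(np.hstack([a,b]),alpha=1.8))
a=crop(s,195,200,80,100,5);b=crop(s,320,115,80,100,5)
cv2.imwrite("pics/sc.png",cv2.convertScaleAbs(np.hstack([a,b]),alpha=1.8))
for uv in [(233,232),(376,201),(281,107),(299,117),(312,304)]: print(uv,plane("top",uv,36).round(0))
E
```

```text
(233, 232) [546. 129.  36.]
(376, 201) [ 595. -128.   36.]
(281, 107) [781.  41.  36.]
(299, 117) [760.   8.  36.]
(312, 304) [419.  -7.  36.]
```

View pics/tc.png

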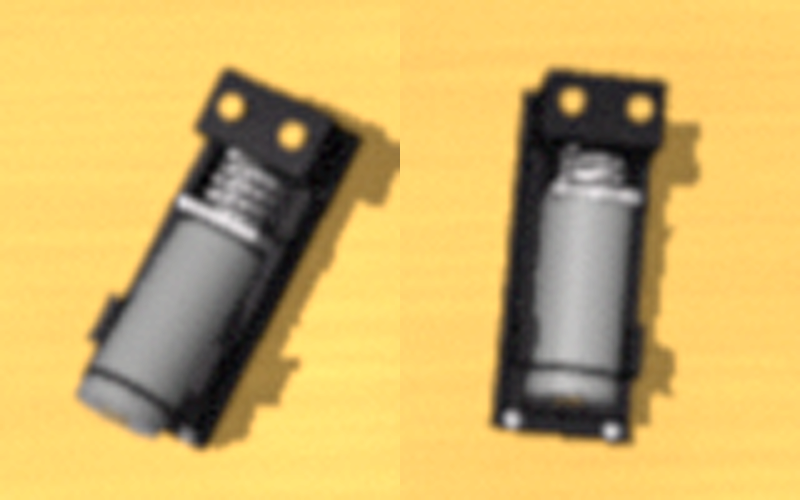

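View pics/sc.png

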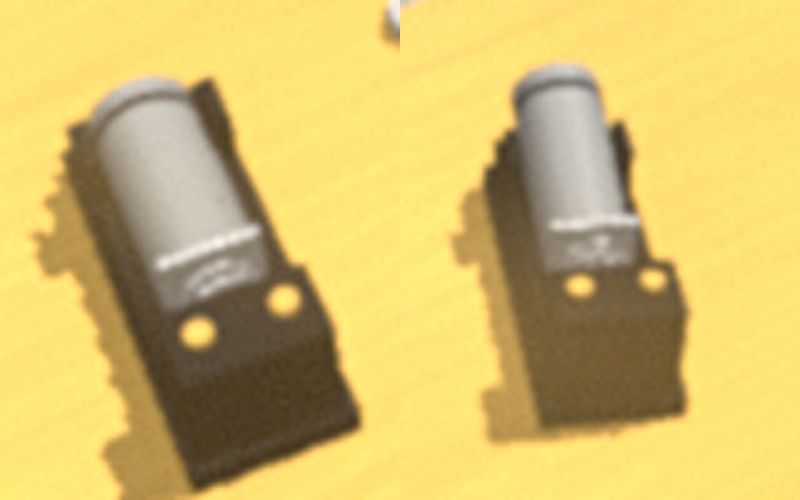

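In the top crop the left cradle (A) has its cell overhanging the screw-less end, and its spring is longer (less compressed). In the right cradle (B) the cell sits inside the wall. Next I compute A's pose from its block screws, long edge and cell edges.

Run:
```python
from h import *
c=lambda x,y,ox,oy:(ox+(x+.5)/5-.5,oy+(y+.5)/5-.5)
P=lambda x,y,z,o=(190,180):plane("top",c(x,y,*o),z)
B=(340,150)
print("campos",ray("top",(0,0))[0].round())
def ang(p,q): d=p-q; return np.degrees(np.arctan2(d[1],d[0])).round(1)
for nm,o,e,scr,edge,sp,sq in [("A",(190,180),[(362,145),(205,448)],[(231,106),(292,135)],[(180,203),(82,385),(258,238),(160,425)],None,0),("B",B,[(648,150),(630,440)],[(572-0,101),(640,108)],[(545,190),(527,385),(628,200),(612,400)],None,0)]:
    if nm=="B": f=lambda l:[(x-400,y) for x,y in l]; e,scr,edge=f(e),f(scr),f(edge)
    print(nm,"edge yaw",ang(P(*e[0],15,o),P(*e[1],15,o)))
    s=[P(*q,58,o) for q in scr]; print(" screws",np.array(s).round(1),np.linalg.norm(s[0]-s[1]).round(1),"yaw",ang(s[1],s[0])+90)
    print(" cell edges yaw",ang(P(*edge[0],36,o),P(*edge[1],36,o)),ang(P(*edge[2],36,o),P(*edge[3],36,o)))
# triangulate screws of A, both scene crops
S=[("L",(198,332),(195,200)),("L",(284,299),(195,200)),("R",(179,286),(320,115)),("R",(253,280),(320,115))]
for n,uv,o in S: print(n,plane("scene",c(*uv,*o),58).round(1))
```

```text
campos [471. -13. 711.]
A edge yaw -27.5
 screws [[598.5 120.5  58. ]
 [587.6  99.2  58. ]] 23.9 yaw -27.0
 cell edges yaw -27.8 -27.6
B edge yaw -7.1
 screws [[ 647.5 -123.5   58. ]
 [ 644.3 -147.4   58. ]] 24.1 yaw -7.700000000000003
 cell edges yaw -8.2 -8.0
L [ 642.2 -148.    58. ]
L [ 645.4 -124.    58. ]
R [585.4  97.9  58. ]
R [596.5 119.6  58. ]
```

move_arm(rows=[{"slide": [0.103,-0.125,0],"angular": [0,0,0]},{"slide": [0.103,-0.125,0],"angular": [0,0,0]},{"slide": [0.103,-0.125,0],"angular": [0,0,0]},{"slide": [0.103,-0.125,0],"angular": [0,0,0]},{"slide": [0.103,-0.125,0],"angular": [0,0,0]},{"slide": [0.103,-0.125,0],"angular": [0,0,0]},{"slide": [0.103,-0.125,0],"angular": [0,0,0]},{"slide": [0.103,-0.125,0],"angular": [0,0,0]},{"slide": [0.103,-0.125,0],"angular": [0,0,0]},{"slide": [0.103,-0.125,0],"angular": [0,0,0]},{"slide": [0.103,-0.125,0],"angular": [0,0,0]},{"slide": [0.103,-0.125,0],"angular": [0,0,0]},{"slide": [0.103,-0.125,0],"angular": [0,0,0]},{"slide": [0.103,-0.125,0],"angular": [0,0,0]},{"slide": [0.103,-0.125,0],"angular": [0,0,0]},{"slide": [0.103,-0.125,0],"angular": [0,0,0]}], fingers=-1, newtons=20)

```text
time_s: 2.1
position: [462.8, 177.6, 230.8]
ee_rot: [0.979, 0.206, -0.0, 0.0]
contact_force: [0.9, -0.3, -0.1]
finger_gap: 0.0
gripper_force: 0.0
```

move_arm(rows=[{"slide": [0,0,0],"angular": [0,0,0.0745]},{"slide": [0,0,0],"angular": [0,0,0.0745]},{"slide": [0,0,0],"angular": [0,0,0.0745]},{"slide": [0,0,0],"angular": [0,0,0.0745]},{"slide": [0,0,0],"angular": [0,0,0.0745]},{"slide": [0,0,0],"angular": [0,0,0.0745]},{"slide": [0,0,0],"angular": [0,0,0]}])

```text
time_s: 2.98
position: [462.5, 175.9, 230.7]
ee_rot: [0.971, -0.237, -0.0, 0.0]
contact_force: [0.1, -0.3, 0.1]
finger_gap: 0.003
gripper_force: 0.0
```

```bash
cat >> h.py <<'E'
O=np.array([532.6,140.3,10]); yw=np.radians(-27.5)
C=np.array([[np.cos(yw),-np.sin(yw),0],[np.sin(yw),np.cos(yw),0],[0,0,1]])
def st():
    from scipy.spatial.transform import Rotation as Ro
    s=ctrl.get_state(); R=Ro.from_quat(s["ee_rot"]).as_matrix()
    print("t",round(s["time_s"],2),"world",s["position"].round(1),"cradle",((s["position"]-O)@C).round(1),"yaw",np.degrees(np.arctan2(R[1,0],R[0,0])).round(2),"F",(s["contact_force"]@C).round(2),"gap",round(s["finger_gap"],2),"tilt",R[:,2].round(3))
E
python3 - <<'E'
from h import *
st()
c=lambda x,y,ox,oy:(ox+(x+.5)/5-.5,oy+(y+.5)/5-.5)
# B check: origin from screws, plate top centre
yb=np.radians(-7.8); d=np.array([np.cos(yb),np.sin(yb)])
m=np.array([645,-135.6]); p=plane("top",c(197,193,340,150),55)[:2]; print("B plate rel block centre (expect -32..-31)",(p-m)@d)
for uv in [(228,68),(332,112),(200,130),(302,175)]: print("A block corner",((plane("top",c(*uv,190,180),58)-O)@C).round(1))
for uv in [(180,203),(258,238)]: print("A plate top",((plane("top",c(*uv,190,180),55)-O)@C).round(1))
for uv in [(80,392),(158,432)]: print("A cell end side",((plane("top",c(*uv,190,180),53)-O)@C).round(1))
E
```

```text
t 2.98 world [462.5 175.9 230.7] cradle [-78.6  -0.8 220.7] yaw -27.47 F [ 0.25 -0.17  0.13] gap 0.0 tilt [-0.001 -0.    -1.   ]
B plate rel block centre (expect -32..-31) -30.716820439593274
A block corner [79.1 20.2 48. ]
A block corner [ 81.1 -19.8  48. ]
A block corner [55.4 18.6 48. ]
A block corner [ 56.8 -20.7  48. ]
A plate top [29.8 13.5 45. ]
A plate top [ 30.8 -16.5  45. ]
A cell end side [-42.6  13.9  43. ]
A cell end side [-42.8 -16.5  43. ]
```

move_arm(rows=[{"slide": [0,0,0.141],"angular": [0,0,0]},{"slide": [0,0,0.141],"angular": [0,0,0]},{"slide": [0,0,0.141],"angular": [0,0,0]},{"slide": [0,0,0.14],"angular": [0,0,0]},{"slide": [0,0,0],"angular": [0,0,0]},{"slide": [0,0,0],"angular": [0,0,0]}])

```text
time_s: 3.72
position: [463.3, 176.0, 63.1]
ee_rot: [0.972, -0.237, 0.0, -0.0]
contact_force: [-0.2, -0.5, 0.8]
finger_gap: 0.003
gripper_force: 0.0
```

move_arm(rows=[{"slide": [0.01,0,0],"angular": [0,0,0]},{"slide": [0.01,0,0],"angular": [0,0,0]},{"slide": [0.01,0,0],"angular": [0,0,0]},{"slide": [0,0,0],"angular": [0,0,0]}])

```text
time_s: 4.22
position: [471.1, 171.7, 62.2]
ee_rot: [0.971, -0.238, 0.0, -0.0]
contact_force: [-1.1, 0.6, -0.5]
finger_gap: 0.007
gripper_force: 0.0
```

Run:
```python
from h import *
st()
a=ctrl.get_image("top")[180:280,170:270];b=ctrl.get_image("scene")[100:200,310:410]
f=lambda i:cv2.resize(i[:,:,::-1],None,fx=4,fy=4,interpolation=cv2.INTER_CUBIC)
cv2.imwrite("pics/p1.png",cv2.convertScaleAbs(np.hstack([f(a),f(b)]),alpha=1.8))
```

```text
t 4.22 world [471.1 171.7  62.2] cradle [-69.   -0.6  52.2] yaw -27.52 F [-1.21  0.01 -0.49] gap 0.01 tilt [ 0.001  0.    -1.   ]
```

View pics/p1.png

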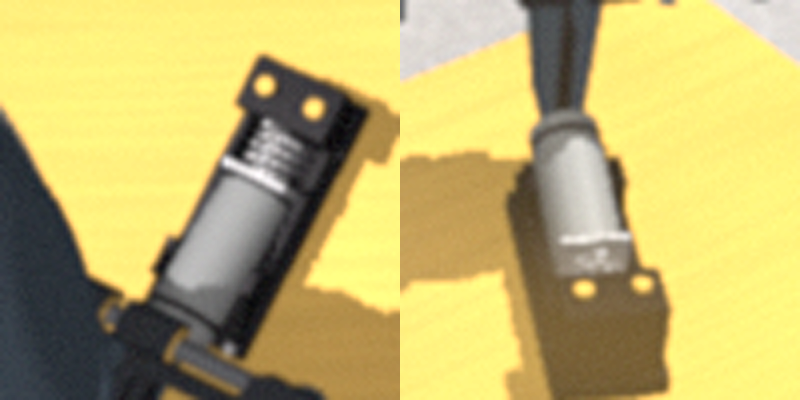

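The fingers are just behind the propped end and centred on it, at about (160,320) in the left crop. Now I push in steps.

move_arm(rows=[{"slide": [0,0,0.01],"angular": [0,0,0]},{"slide": [0.01,0,0],"angular": [0,0,0]},{"slide": [0.01,0,0],"angular": [0,0,0]},{"slide": [0.01,0,0],"angular": [0,0,0]},{"slide": [0,0,0],"angular": [0,0,0]},{"slide": [0,0,0],"angular": [0,0,0]}])

```text
time_s: 5.08
position: [478.7, 167.6, 59.0]
ee_rot: [0.971, -0.238, 0.0, -0.0]
contact_force: [0.3, -1.1, -0.9]
finger_gap: 0.005
gripper_force: 0.0
```

move_arm(rows=[{"slide": [0.01,0,0],"angular": [0,0,0]},{"slide": [0.01,0,0],"angular": [0,0,0]},{"slide": [0,0,0],"angular": [0,0,0]},{"slide": [0,0,0],"angular": [0,0,0]}])

```text
time_s: 5.58
position: [484.0, 164.8, 59.0]
ee_rot: [0.971, -0.238, -0.0, 0.0]
contact_force: [-1.4, 0.2, -0.4]
finger_gap: 0.006
gripper_force: 0.6
```

Run:
```python
from h import *
st()
```

```text
t 5.58 world [484.  164.8  59. ] cradle [-54.4  -0.7  49. ] yaw -27.52 F [-1.37 -0.46 -0.44] gap 0.01 tilt [-0. -0. -1.]
```

move_arm(rows=[{"slide": [0.01,0,0],"angular": [0,0,0]},{"slide": [0.01,0,0],"angular": [0,0,0]},{"slide": [0,0,0],"angular": [0,0,0]},{"slide": [0,0,0],"angular": [0,0,0]}])

```text
time_s: 6.08
position: [489.3, 162.0, 59.0]
ee_rot: [0.971, -0.238, -0.0, 0.0]
contact_force: [-3.5, 1.8, -0.6]
finger_gap: 0.004
gripper_force: 1.7
```

Run:
```python
from h import *
st()
t=ctrl.get_image("top");a=t[180:280,170:270];b=ctrl.get_image("scene")[100:200,310:410]
f=lambda i:cv2.resize(i[:,:,::-1],None,fx=4,fy=4,interpolation=cv2.INTER_CUBIC)
cv2.imwrite("pics/p2.png",cv2.convertScaleAbs(np.hstack([f(a),f(b)]),alpha=1.8))
```

```text
t 6.08 world [489.3 162.   59. ] cradle [-48.5  -0.8  49. ] yaw -27.52 F [-3.96 -0.07 -0.64] gap 0.0 tilt [-0. -0. -1.]
```

View pics/p2.png

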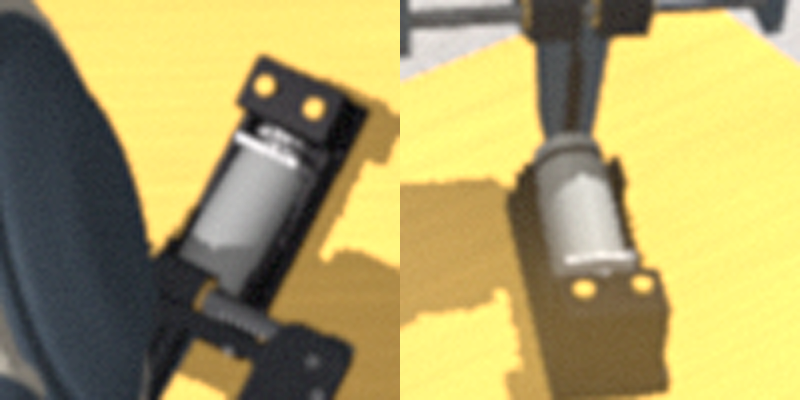

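The plate has moved about 11 mm and the force is about 4 N, so the end is right at the clearing point. I'll go 3 mm further, then drag it down.

move_arm(rows=[{"slide": [0.01,0,0],"angular": [0,0,0]},{"slide": [0,0,0],"angular": [0,0,0]},{"slide": [0,0,0.006],"angular": [0,0,0]},{"slide": [0,0,0.006],"angular": [0,0,0]},{"slide": [0,0,0.005],"angular": [0,0,0]},{"slide": [0,0,0],"angular": [0,0,0]},{"slide": [0,0,0],"angular": [0,0,0]}])

```text
time_s: 7.05
position: [491.3, 160.7, 53.7]
ee_rot: [0.971, -0.238, -0.001, 0.0]
contact_force: [-6.1, 3.1, -0.5]
finger_gap: 0.01
gripper_force: 3.4
```

Run:
```python
from h import *
st()
t=ctrl.get_image("top");a=t[180:280,170:270];b=ctrl.get_image("scene")[100:200,310:410]
f=lambda i:cv2.resize(i[:,:,::-1],None,fx=4,fy=4,interpolation=cv2.INTER_CUBIC)
cv2.imwrite("pics/p3.png",cv2.convertScaleAbs(np.hstack([f(a),f(b)]),alpha=1.8))
```

```text
t 7.05 world [491.3 160.7  53.7] cradle [-46.1  -1.   43.7] yaw -27.51 F [-6.83 -0.03 -0.53] gap 0.01 tilt [-0.001 -0.    -1.   ]
```

View pics/p3.png

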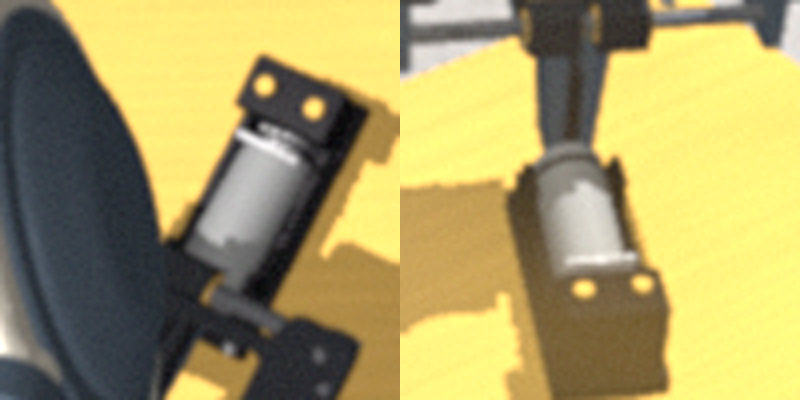

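The propped end now looks lower: its top moved from row 135 to about 148 in the right crop, with the plate unmoved. I'll back off gently and look.

move_arm(rows=[{"slide": [-0.007,0,0],"angular": [0,0,0]},{"slide": [-0.007,0,0],"angular": [0,0,0]},{"slide": [-0.007,0,0],"angular": [0,0,0]},{"slide": [-0.007,0,0],"angular": [0,0,0]},{"slide": [-0.02,0,0],"angular": [0,0,0]},{"slide": [-0.04,0,0],"angular": [0,0,0]},{"slide": [-0.1,0,-0.1],"angular": [0,0,0]},{"slide": [-0.1,0,-0.15],"angular": [0,0,0]},{"slide": [0,0,-0.15],"angular": [0,0,0]},{"slide": [0,0,0],"angular": [0,0,0]}])

```text
time_s: 8.4
position: [416.0, 201.5, 176.7]
ee_rot: [0.971, -0.237, 0.002, -0.001]
contact_force: [1.1, 0.3, -1.5]
finger_gap: 0.005
gripper_force: 0.0
```

Run:
```python
from h import *
st()
t=ctrl.get_image("top");a=t[180:280,190:290];b=ctrl.get_image("scene")[100:200,310:410]
f=lambda i:cv2.resize(i[:,:,::-1],None,fx=4,fy=4,interpolation=cv2.INTER_CUBIC)
cv2.imwrite("pics/p4.png",cv2.convertScaleAbs(np.hstack([f(a),f(b)]),alpha=1.8))
```

```text
t 8.4 world [416.  201.5 176.7] cradle [-131.7    0.5  166.7] yaw -27.46 F [ 0.82  0.81 -1.46] gap 0.01 tilt [ 0.005  0.002 -1.   ]
```

View pics/p4.png

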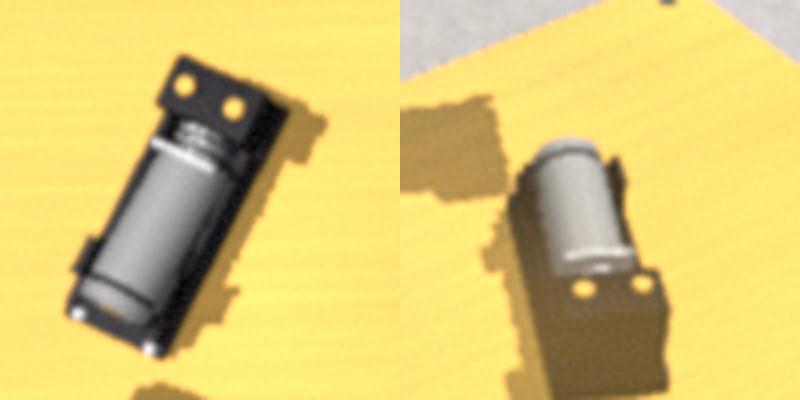

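The cell is now inside the wall, with both end screws visible at (78,313) and (150,348). I'll check that it is level and how far the spring plate sits, comparing with B.

Run:
```python
from h import *
c=lambda x,y,ox,oy,k:(ox+(x+.5)/k-.5,oy+(y+.5)/k-.5)
ax=lambda p:((p-O)@C).round(1)
for uv in [(153,140),(213,168)]: print("A plate",ax(plane("top",c(*uv,190,180,4),55)))
for z in (52,60): print("A near end mid z",z,ax(plane("top",c(117,308,190,180,4),z)), "scene top-edge", ax(plane("scene",c(570,140,310-100,100,4),z)))
# predicted pixel of the end's top edge and side points if level (seated) / if 6 mm high, as full-res -> crop coords
for h in (0,3,6,12):
    P=O+np.array([[-35,0,42+h],[-35,13.9,34+h],[-35,-13.9,34+h],[35,0,42]])@C.T
    print(h,"scene crop",((proj("scene",P)-[310,100])*4+[400,0]).round(0).tolist(),"top crop",((proj("top",P)-[190,180])*4).round(0).tolist())
# same for B on initial crop (x5, offset 195,200)
yb=np.radians(-7.8);ob=np.array([645,-135.6])-67*np.array([np.cos(yb),np.sin(yb)])
Rb=cv2.Rodrigues(np.array([0,0,yb]))[0]
P=np.r_[ob,10]+np.array([[-35,0,42],[35,0,42]])@Rb.T
print("B pred",((proj("scene",P)-[195,200])*5).round().tolist(),((proj("top",P)-[340,150])*5+[400,0]).round().tolist())
```

```text
A plate [40.2 14.6 45. ]
A plate [ 40.7 -14.6  45. ]
A near end mid z 52 [-30.7  -5.1  42. ] scene top-edge [-37.7  -0.3  42. ]
A near end mid z 60 [-30.1  -7.1  50. ] scene top-edge [-27.6  -2.5  50. ]
0 scene crop [[570.0, 142.0], [600.0, 154.0], [539.0, 159.0], [599.0, 245.0]] top crop [[100.0, 310.0], [77.0, 297.0], [133.0, 325.0], [177.0, 165.0]]
3 scene crop [[571.0, 137.0], [600.0, 149.0], [539.0, 153.0], [599.0, 245.0]] top crop [[98.0, 310.0], [75.0, 297.0], [131.0, 325.0], [177.0, 165.0]]
6 scene crop [[571.0, 131.0], [601.0, 144.0], [539.0, 148.0], [599.0, 245.0]] top crop [[96.0, 310.0], [73.0, 296.0], [130.0, 325.0], [177.0, 165.0]]
12 scene crop [[572.0, 121.0], [602.0, 133.0], [540.0, 137.0], [599.0, 245.0]] top crop [[93.0, 309.0], [69.0, 296.0], [126.0, 324.0], [177.0, 165.0]]
B pred [[129.0, 75.0], [206.0, 243.0]] [[579.0, 392.0], [595.0, 197.0]]
```

The plate is still at about 40 mm (travel about 10–11) and the end sits about 6 mm high, so it has stuck half-way. A light press on top near that end should send it home.

move_arm(rows=[{"slide": [0.09,0,0],"angular": [0,0,0]},{"slide": [0.09,0,0],"angular": [0,0,0]},{"slide": [0.09,0,0],"angular": [0,0,0]},{"slide": [0.09,0.002,0.07],"angular": [0,0,0]},{"slide": [0,0,0.1],"angular": [0,0,0]},{"slide": [0,0,0.09],"angular": [0,0,0]},{"slide": [0,0,0.04],"angular": [0,0,0]},{"slide": [0,0,0],"angular": [0,0,0]},{"slide": [0,0,0],"angular": [0,0,0]}])

```text
time_s: 9.62
position: [511.2, 150.3, 84.5]
ee_rot: [0.971, -0.238, 0.0, -0.0]
contact_force: [0.0, -0.2, 0.4]
finger_gap: 0.004
gripper_force: 0.0
```

Run:
```python
from h import *
st()
```

```text
t 9.62 world [511.2 150.3  84.5] cradle [-23.6  -1.   74.5] yaw -27.51 F [ 0.11 -0.17  0.44] gap 0.0 tilt [ 0.001  0.    -1.   ]
```

Tip is at z ≈ 57. Now down in small steps, checking force.

move_arm(rows=[{"slide": [0,0,0.01],"angular": [0,0,0]},{"slide": [0,0,0.01],"angular": [0,0,0]},{"slide": [0,0,0.01],"angular": [0,0,0]},{"slide": [0,0,0],"angular": [0,0,0]}])

```text
time_s: 10.12
position: [510.7, 150.2, 74.7]
ee_rot: [0.971, -0.238, -0.0, 0.0]
contact_force: [0.0, -0.1, -0.7]
finger_gap: 0.004
gripper_force: 0.0
```

move_arm(rows=[{"slide": [0,0,0.005],"angular": [0,0,0]},{"slide": [0,0,0.005],"angular": [0,0,0]},{"slide": [0,0,0],"angular": [0,0,0]}])

```text
time_s: 10.5
position: [510.9, 150.1, 71.8]
ee_rot: [0.971, -0.238, -0.0, 0.0]
contact_force: [0.2, 0.2, -0.1]
finger_gap: 0.003
gripper_force: 0.0
```

move_arm(rows=[{"slide": [0,0,0.005],"angular": [0,0,0]},{"slide": [0,0,0],"angular": [0,0,0]},{"slide": [0,0,0],"angular": [0,0,0]}])

```text
time_s: 10.88
position: [510.9, 150.1, 70.4]
ee_rot: [0.971, -0.238, 0.0, -0.0]
contact_force: [-0.6, -0.1, 0.2]
finger_gap: 0.006
gripper_force: 0.0
```

move_arm(rows=[{"slide": [0,0,0.004],"angular": [0,0,0]},{"slide": [0,0,0],"angular": [0,0,0]},{"slide": [0,0,0],"angular": [0,0,0]}])

```text
time_s: 11.25
position: [510.9, 150.2, 69.2]
ee_rot: [0.971, -0.238, 0.0, -0.0]
contact_force: [-0.7, 0.5, 1.5]
finger_gap: 0.005
gripper_force: 0.5
```

move_arm(rows=[{"slide": [0,0,0.003],"angular": [0,0,0]},{"slide": [0,0,0],"angular": [0,0,0]},{"slide": [0,0,0],"angular": [0,0,0]}])

```text
time_s: 11.62
position: [511.0, 150.3, 69.0]
ee_rot: [0.971, -0.238, 0.0, -0.0]
contact_force: [-4.3, 0.7, 15.8]
finger_gap: 0.004
gripper_force: 8.0
```

Run:
```python
from h import *
st()
t=ctrl.get_image("top");a=t[180:280,190:290];b=ctrl.get_image("scene")[100:200,310:410]
f=lambda i:cv2.resize(i[:,:,::-1],None,fx=4,fy=4,interpolation=cv2.INTER_CUBIC)
cv2.imwrite("pics/p5.png",cv2.convertScaleAbs(np.hstack([f(a),f(b)]),alpha=1.8))
```

```text
t 11.62 world [511.  150.3  69. ] cradle [-23.8  -1.1  59. ] yaw -27.51 F [-4.11 -1.34 15.77] gap 0.0 tilt [ 0.001  0.    -1.   ]
```

View pics/p5.png

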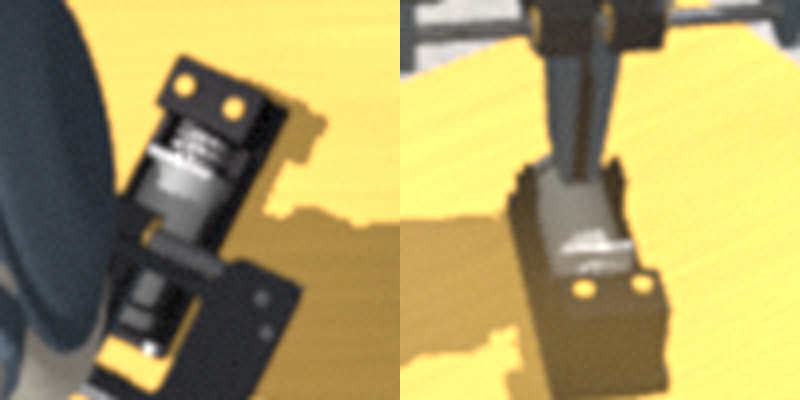

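The tip is at z = 42 with firm contact, so the cell is down, and the plate has moved back towards the wall, now at about (180,163). I lift off, retreat and check.

move_arm(rows=[{"slide": [0,0,-0.01],"angular": [0,0,0]},{"slide": [0,0,-0.1],"angular": [0,0,0]},{"slide": [-0.1,0,-0.15],"angular": [0,0,0]},{"slide": [-0.15,0,-0.15],"angular": [0,0,0]},{"slide": [-0.12,0,0],"angular": [0,0,0]},{"slide": [0,0,0],"angular": [0,0,0]},{"slide": [0,0,0],"angular": [0,0,0]}])

```text
time_s: 12.6
position: [413.6, 201.0, 190.5]
ee_rot: [0.971, -0.238, 0.0, -0.0]
contact_force: [0.5, -0.0, 0.2]
finger_gap: 0.003
gripper_force: 0.0
```

Run:
```python
from h import *
st()
t=ctrl.get_image("top");a=t[180:280,190:290];b=ctrl.get_image("scene")[100:200,310:410]
f=lambda i:cv2.resize(i[:,:,::-1],None,fx=4,fy=4,interpolation=cv2.INTER_CUBIC)
cv2.imwrite("pics/p6.png",cv2.convertScaleAbs(np.hstack([f(a),f(b)]),alpha=1.8))
```

```text
t 12.6 world [413.6 201.  190.5] cradle [-133.6   -1.1  180.5] yaw -27.49 F [0.41 0.21 0.21] gap 0.0 tilt [ 0. -0. -1.]
```

View pics/p6.png

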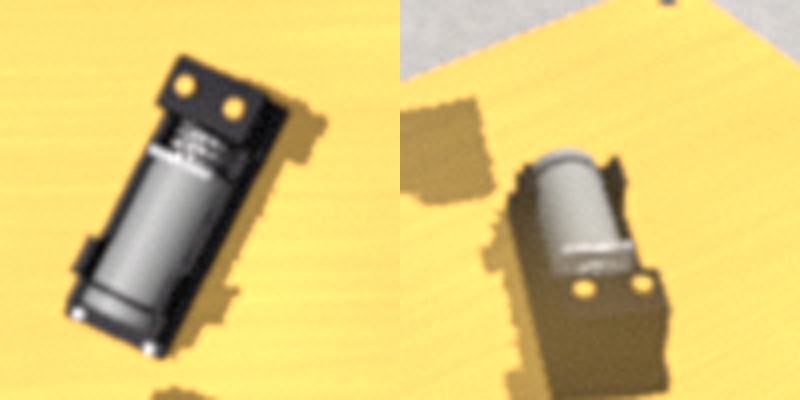

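Run:
```python
from h import *
c=lambda x,y,ox,oy,k:(ox+(x+.5)/k-.5,oy+(y+.5)/k-.5)
ax=lambda p:((p-O)@C).round(1)
for uv in [(149,150),(209,178)]: print("A plate top",ax(plane("top",c(*uv,190,180,4),55)))
for uv in [(563,243),(632,243)]: print("A plate scene",ax(plane("scene",c(uv[0]-400,uv[1],310,100,4),55)))
print("end scene",ax(plane("scene",c(166,152,310,100,4),52)))
for uv in [(84,291),(152,325)]: print("end sides top",ax(plane("top",c(*uv,190,180,4),40)))
# B in same measures (initial crops)
yb=np.radians(-7.8);ob=np.r_[np.array([645,-135.6])-67*np.array([np.cos(yb),np.sin(yb)]),10]
Rb=cv2.Rodrigues(np.array([0,0,yb]))[0]
bx=lambda p:((p-ob)@Rb).round(1)
print("B plate top",bx(plane("top",c(151,187,340,150,5),55)),bx(plane("top",c(238,198,340,150,5),55)))
print("B end scene",bx(plane("scene",c(138,78,195,200,5),52)),"plate",bx(plane("scene",c(208,250,195,200,5),55)))
```

```text
A plate top [35.5 14.1 45. ]
A plate top [ 36.1 -15.1  45. ]
A plate scene [ 34.4 -15.9  45. ]
A plate scene [37.6 12.8 45. ]
end scene [-29.4  -3.5  42. ]
end sides top [-31.3  14.2  30. ]
end sides top [-31.3 -19.5  30. ]
B plate top [36.7 16.8 45. ] [ 36. -14.  45.]
B end scene [-33.6   1.7  42. ] plate [38.8 -1.  45. ]
```

Run:
```python
from h import *
st()
yb=np.radians(-7.8);ob=np.r_[np.array([645,-135.6])-67*np.array([np.cos(yb),np.sin(yb)]),10]
Rb=cv2.Rodrigues(np.array([0,0,yb]))[0]
xs=np.arange(-50,49,2.)
print("x    ",xs.astype(int).tolist())
for n in("top","scene"):
    im=ctrl.get_image(n).astype(np.float32)
    g=im[:,:,2]  # blue: plate dark, cell bright-ish
    for nm,o,R in(("A",O,C),("B",ob,Rb)):
        for y in(-5,0,5):
            p=proj(n,o+np.c_[xs,0*xs+y,0*xs+41.5]@R.T).astype(np.float32)
            v=cv2.remap(g,p[:,:1].copy(),p[:,1:].copy(),cv2.INTER_LINEAR).ravel()
            print(n,nm,y,v.astype(int).tolist())
```

```text
t 12.7 world [413.9 200.8 190.3] cradle [-133.2   -1.2  180.3] yaw -27.55 F [-0.6  -0.47  0.16] gap 0.01 tilt [-0. -0. -1.]
x     [-50, -48, -46, -44, -42, -40, -38, -36, -34, -32, -30, -28, -26, -24, -22, -20, -18, -16, -14, -12, -10, -8, -6, -4, -2, 0, 2, 4, 6, 8, 10, 12, 14, 16, 18, 20, 22, 24, 26, 28, 30, 32, 34, 36, 38, 40, 42, 44, 46, 48]
top A -5 [68, 67, 67, 61, 47, 40, 41, 57, 89, 105, 105, 84, 62, 84, 104, 106, 106, 105, 105, 106, 105, 107, 106, 105, 106, 105, 105, 105, 104, 104, 105, 105, 104, 104, 105, 103, 104, 104, 104, 104, 105, 103, 108, 122, 119, 97, 77, 86, 105, 84]
top A 0 [67, 66, 66, 60, 47, 40, 40, 59, 95, 114, 112, 93, 68, 91, 112, 114, 114, 114, 115, 113, 113, 113, 114, 114, 114, 114, 114, 114, 113, 114, 113, 113, 114, 113, 113, 114, 112, 113, 112, 113, 113, 112, 114, 123, 121, 101, 92, 104, 104, 97]
top A 5 [66, 66, 65, 60, 56, 60, 51, 53, 84, 100, 99, 79, 57, 77, 99, 101, 102, 101, 102, 102, 102, 102, 103, 102, 103, 102, 102, 102, 102, 102, 102, 103, 102, 102, 103, 103, 103, 102, 102, 102, 103, 103, 111, 132, 120, 80, 82, 96, 75, 73]
top B -5 [37, 26, 26, 20
[... 1417 characters left out ...]
, 65, 64, 66, 69, 83, 97, 100, 85, 65, 71, 95, 103, 102, 102, 103, 102, 101, 101, 102, 102, 101, 101, 101, 101, 101, 102, 102, 102, 101, 101, 102, 102, 102, 102, 102, 102, 102, 108, 120, 107, 72, 66, 86, 88, 78, 100]
scene B 0 [65, 66, 65, 65, 65, 64, 65, 74, 90, 104, 103, 84, 65, 82, 104, 110, 107, 106, 106, 107, 105, 106, 106, 105, 106, 106, 106, 106, 106, 104, 105, 107, 106, 105, 105, 105, 105, 105, 106, 106, 105, 113, 123, 106, 73, 75, 96, 89, 91, 99]
scene B 5 [65, 65, 65, 65, 64, 65, 66, 71, 84, 98, 103, 93, 71, 67, 90, 105, 107, 106, 105, 106, 105, 106, 105, 105, 105, 105, 104, 104, 104, 104, 104, 104, 104, 103, 104, 103, 105, 104, 104, 105, 103, 107, 120, 108, 73, 63, 71, 80, 86, 89]
```

A's profile now matches seated cell B in both views: end at -35, band at -26 and plate at +36 mm. It is level, fully down and held, and the arm is clear.

```bash
python3 -c "
from workcell import ctrl
print(ctrl.hand_in())"
```

```text
the job is handed in; nothing more can be done
None
```

I seated the half-loaded cell and handed the job in at about 13 s of the 42 s allowed. In both camera views it lies level between spring and wall, matching the cell in the other cradle. The arm was clear of everything and went nowhere near the other cell or the vials. The hand-in gave no verdict.

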